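Put the stock feeder into its slowest gear

ROBOT

A 6-joint arm with a two-finger parallel gripper is mounted at the origin on the work surface. World frame = base frame: x ahead of the robot, y to its left, z up, the work surface at z = 0. Lengths are in m, angles in rad, forces in N, time in s.
With the tool pointing down it reaches from about 0.35 to 0.975 m from the base axis. Payload 4.9 kg.
Tool frame: the origin (TCP) lies midway between the tips of the shut fingers; the grasp point (between the pads) lies 19 mm behind it; z points along the fingers, y is the line along which they close (so a half turn about z gives the same grasp; the last joint's range is limited). The gripper opens to 85 mm and grips with 20 to 120 N. Pads are 22 mm wide; open, the fingers measure 114 mm over their backs; the gripper's body (76 mm by 85 mm) begins 54 mm behind the grasp point. The pads swing forward as they close: fully open they stand 13 mm farther back than shut.
Start: joints at [-1.344, 0.053, 1.613, -0, 1.476, -0.119], TCP at [0.212, -0.588, 0.231] pointing down, gripper open.
Joint ranges: [-3.01, 3.01], [-1.01, 2.22], [0.06, 2.58], [-1.02, 4.17], [0.09, 2.62], [-3.14, 3.14]. Speed limits (rad/s): [2.57, 2.57, 3.14, 3.14, 3.14, 3.14].

INTERFACE

Orientations are given as a unit quaternion [w, x, y, z].
In Python, from plant import r gives the robot as it stands.
- The arm moves only by the tool move_arm, never from a script. Its argument "deltas" is one flat list of numbers, 4 for each row, row after row: the shift along the tool's x, y, z scaled (see below), then the turn about the tool's z scaled (see below). A call has 1 to 20 rows; each row is the pose to reach, as a shift and turn from the pose commanded when the call began, along the tool's axes at that moment; what a row does not reach only later rows make up. The controller multiplies each number of a shift by 0.25 m and each number of a turn by 1.5 rad. A row lasts 1/8 s, in which the tool goes at most 62.5 mm and 10.7 degrees, less where a joint would pass 70% of its speed; a pose out of reach is approached as far as the arm can. A call with a number of a shift or a turn outside -1 to 1 is refused whole. A call with a gripper value outside its range is refused whole. "gripper" is the closure, from -1 (fully open) to 1 (shut), so that 0 is half open, set as the call begins (left out, the last holds). The fingers move at their own pace and stop on an object; "newtons" is the grip in N (left out, the last holds). Time passes only in rows, so rows that repeat a pose let the fingers close. It gives the time, the measured TCP pose, the force, the opening and the grip force at its end, in the units of the state.
- r.get_obs(): the state, without advancing time (a new reading comes with each control period).
- r.camera(name): name is "scene" or "top" or "wrist"; returns a dict with "pixels" (480x640x3 uint8, blue, green, red), "depth" (480x640 float32, m along the optical axis (not along the pixel's ray), 0 where there is no reading), "fx", "fy", "cx", "cy" (pixels), "extrinsics" (4x4, takes a point from world to camera coordinates); the wrist camera has in their place "tool_from_camera" (4x4, takes a point from camera to tool coordinates, whose origin is the TCP and whose axes are the flange's). Camera axes: x right, y down, z forward; pixel columns grow to the right and rows downward; lengths in m; the calibration is good to about 2 mm. A picture is of the moment at which its call begins: read the wrist's pose just before it.
- r.finish_job(): hands the job in; it is judged then, once.
The state is a dict: "time": time; "joint_pos": joint angles; "qvel": joint speeds; "effort": joint torques, N m; "tool_pos": TCP position; "tcp_rot": TCP orientation; "force": force on the tool from outside, world axes, zero at the start; "torque": the same for the moment, N m; "finger_gap": finger opening in m; "gripper_force": force on a finger pad.
Only numpy, scipy, OpenCV 4.12 (cv2) and the standard library are available. Lean on these libraries where they do the work, as an engineer would, in place of code of your own. Each camera call takes 0.05 s, during which the arm holds its last target. There are 200 camera calls.

TASK

The wood feeder over the router fence was left on its fast side: with closed fingers, push its gear lever through the H-gate into the slowest gear, the slot marked with one dot (motor side, the end nearest the robot), fully home, and come away. Do not take the lever or its knob between the fingers, do not force it, and leave the loupe, chisel and glue bottle where they are.

Things in the scene. Friction and masses are not known exactly. Their poses are not given: they have to be found in the camera images.
- feeder: Green three-wheel wood feeder on a low column stand, fixed over an oak rail and fence. Origin on the bench below the gate's centre; x points away from the robot, y along the feeder to its finned motor, z up; yaw within 0.35 rad. Gear case x -65..65, y -110..310, top z 190 mm; motor and its switch box beyond y 310, up to z 245. Apart from them and the lever nothing on it rises above the gate plate.
- gate_centre (a point): Centre of the H-gate, on the top face (z 226.5 mm) of the 108 x 98 mm aluminium plate. Two channels along the feeder's x at y = +15 mm (motor side) and y = -15 mm, 13.5 mm wide; one cross slot along y, 16 mm wide with rounded corners, joins them at the centre. Black dots mark the slot ends: 1 = motor side, robot's end; 2 = motor side, far end; 3 = other side, robot's end; 4 = other side, far end.
- lever: Gear lever: 10 mm round steel stem with a black ball knob, 32 mm diameter. Origin at the knob's centre, z along the stem, upwards. The stem pivots 145 mm below the knob's centre, 63 mm under gate_centre; knob centre 296 to 309 mm above the bench, moving 36 mm to each side and 43 mm fore and aft. About 4 N at the knob moves it, more when fast; no spring or detent: it stays where left.
- gear_cross (a joint): Sideways lean of the lever (rad): +0.25 leans along the feeder's +y against the outer wall of the motor-side channel, -0.25 the other channel, 0 upright. Inside a channel it stays beyond 0.2 in size.
- gear_fore (a joint): Fore-and-aft lean of the lever (rad): +0.30 fully home at the robot's end (knob towards the feeder's -x), -0.30 fully home at the far end, 0 neutral, in line with the cross slot. It can cross when within about 0.1 of 0. At the start it stands anywhere along the channel away from the motor, in gear or part way out.
- loupe: Steel loupe, 32 mm diameter, 50 mm tall, standing on the gear case between the gate and the motor, 120 mm or more from the gate's centre. Origin under its centre. To be left alone.
- chisel: Wood-handled chisel, 290 mm long, 32 mm high, lying on the bench on the robot's side of the feeder. Origin on the bench near the middle of its length, x along the blade. To be left alone.
- glue: White glue bottle, 60 mm diameter, 170 mm tall, standing on the bench on the robot's side of the feeder. Origin under its centre. To be left alone.

How it is judged:
By the outcome, as a careful person would: the job done as asked, in the order asked, and still so for the second after the job is handed in, with the robot touching nothing.
It also fails if it takes over 53 s, if anything falls off the work surface, if the arm or the gripper's body presses on something with over 40 N, if the wrist force passes 120 N, or if a joint passes its speed limit or range.

## Working session

There is one attempt and no reset: what is moved stays moved. The work goes in short steps, Python scripts to look and compute and a tool call to move; the robot and the scene stay as the last step left them, time stands still between calls to the robot, and variables do not carry over. Pictures are saved under pics/ and viewed, at most 10 in all, crops included, and the job is handed in when it is done.

Besides the shell and the picture viewer there is one more tool, called after ">>>" as name(argument=value, ...) on one line, values as JSON. move_arm: Moves the arm, as the interface text tells. Shifts and turns lie within -1 to 1; 1 stands for 0.25 m of shift or 1.5 rad of turn. Its arguments: {"type":"object","properties":{"deltas":{"type":"array"},"gripper":{"type":"number"},"newtons":{"type":"number"}},"required":["deltas"]}

```bash
mkdir -p pics
python3 - <<'E'
from plant import r
import cv2,numpy as np,pickle
o=r.get_obs();print(o['time'],o['tool_pos'],o['tcp_rot'],o['finger_gap'])
d={n:r.camera(n) for n in('scene','top')}
pickle.dump(d,open('c.pkl','wb'))
for n in d:
  cv2.imwrite(f'pics/{n}.png',d[n]['pixels']); print(n,d[n]['fx'],d[n]['extrinsics'].round(3).tolist())
E
```

```text
0.0 [ 0.21170767 -0.58737953  0.23005846] [-1.04461402e-03  9.85090521e-01  1.72033637e-01 -3.43894883e-05] 0.08525998851561828
scene 454.95650737986773 [[-0.985, -0.17, 0.013, 0.501], [-0.139, 0.751, -0.645, 0.201], [0.1, -0.638, -0.764, 1.01], [0.0, 0.0, 0.0, 1.0]]
top 503.0099272950907 [[0.0, -1.0, 0.003, -0.023], [-0.998, -0.0, -0.063, 0.514], [0.063, -0.003, -0.998, 1.23], [0.0, 0.0, 0.0, 1.0]]
```

View pics/scene.png

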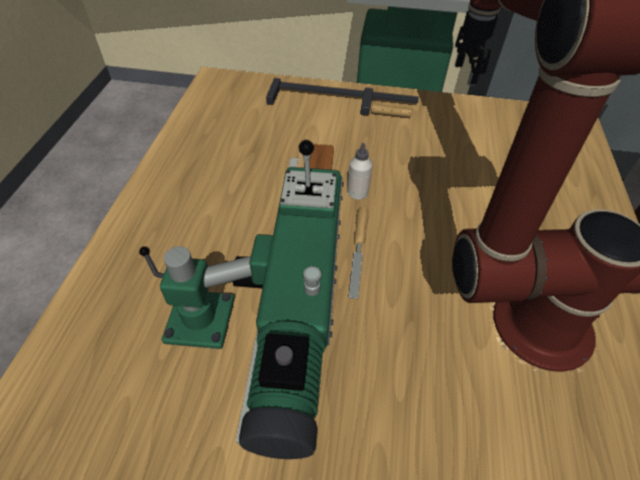

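View pics/top.png

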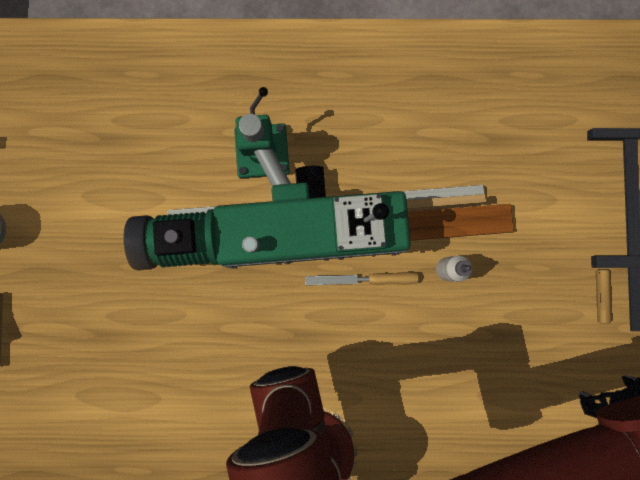

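The scene view shows the feeder with its motor toward the robot's left, the gate plate at about (310,188) and the knob at (306,147). In the top view the plate is at about (360,222), the knob at (380,212), the loupe at (250,244) and the glue at (455,268).

```bash
cat > h.py <<'E'
import numpy as np,cv2
def ray(c,uv,z):
    E=c['extrinsics'];R=E[:3,:3];t=E[:3,3];o=-R.T@t
    d=R.T@np.array([(uv[0]-c['cx'])/c['fx'],(uv[1]-c['cy'])/c['fy'],1]);return o+d*(z-o[2])/d[2]
def cloud(c):
    v,u=np.mgrid[:480,:640];z=c['depth'];P=np.stack([(u-c['cx'])/c['fx']*z,(v-c['cy'])/c['fy']*z,z],-1)
    return (P-c['extrinsics'][:3,3])@c['extrinsics'][:3,:3]
E
python3 - <<'E'
import pickle
from h import *
d=pickle.load(open('c.pkl','rb'));c=d['top'];P=cloud(c)
hsv=cv2.cvtColor(c['pixels'],cv2.COLOR_BGR2HSV)
m=((hsv[...,1]<60)&(hsv[...,2]>110)&(abs(P[...,2]-.2265)<.012)).astype(np.uint8)
m[:,:320]=0;m[:,420:]=0;m[:180]=0;m[260:]=0
pts=np.argwhere(m)[:,::-1].astype(np.float32);rc=cv2.minAreaRect(pts);print(rc)
print('centre',ray(c,rc[0],.2265)); b=cv2.boxPoints(rc);print(np.array([ray(c,p,.2265) for p in b]).round(4))
for n,bx in(('top',(355,190,410,235)),('scene',(290,130,325,160))):
  c=d[n];P=cloud(c);x0,y0,x1,y1=bx
  m=(c['pixels'].max(2)<60)&(P[...,2]>.275)&(P[...,2]<.34);q=np.argwhere(m[y0:y1,x0:x1])[:,::-1]+[x0,y0]
  (ce,rad)=cv2.minEnclosingCircle(q.astype(np.float32));print(n,len(q),ce,rad,ray(c,ce,.30),P[m].max(0), P[m].min(0))
im=d['top']['pixels'][180:270,310:430];cv2.imwrite('pics/crop1.png',cv2.resize(im,None,fx=6,fy=6,interpolation=2))
c=d['top'];P=cloud(c)
print('loupe',ray(c,(250,244),.24));
E
```

```text
((359.0931091308594, 221.6172637939453), (52.40169906616211, 47.75115203857422), 85.2363510131836)
centre [ 0.5442227  -0.10421022  0.2265    ]
[[ 0.5944 -0.0507  0.2265]
 [ 0.6027 -0.1493  0.2265]
 [ 0.4944 -0.1574  0.2265]
 [ 0.4862 -0.0595  0.2265]]
top 207 (380.4583435058594, 211.0833282470703) 8.229145050048828 [ 0.55689434 -0.13932073  0.3       ] [0.57179603 0.1035154  0.33998805] [ 0.13296987 -0.63384432  0.27500414]
scene 170 (305.5769348144531, 147.42308044433594) 7.588821887969971 [ 0.55952885 -0.14122255  0.3       ] [0.57136898 0.10763104 0.33999406] [-0.04215355 -0.6611019   0.27511078]
loupe [0.4970756  0.11861234 0.24      ]
```

View pics/crop1.png

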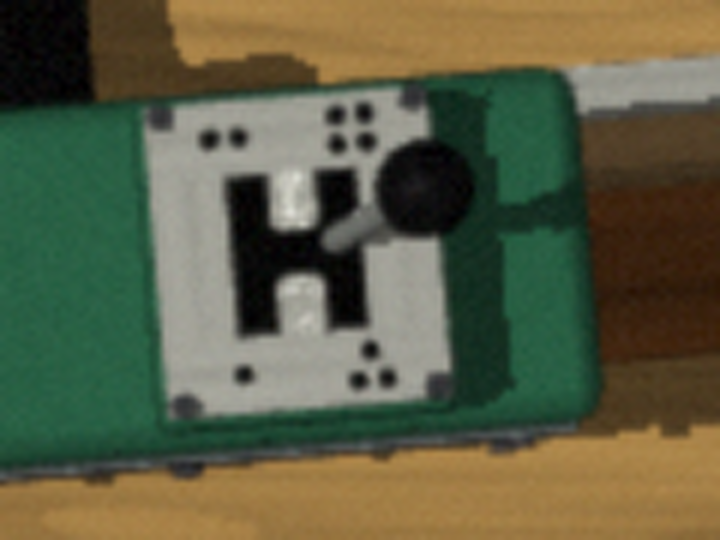

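Plate centre is about (0.544, -0.104) with yaw 0.085. The crop shows one dot at (245,375), the motor side at the robot's end. The knob is at about (425,188), which is feeder x +11, y -37 mm: the non-motor channel, slightly to the far side of neutral. Next I shut the fingers and travel.

>>> move_arm(deltas=[0,0,-0.1,0,0.12,-0.044,-0.28,0.04,0.28,-0.1,-0.28,0.08,0.46,-0.17,-0.28,0.12,0.64,-0.23,-0.28,0.174,0.82,-0.3,-0.28,0.174,0.956,-0.351,-0.28,0.174,0.956,-0.351,-0.28,0.174], gripper=1, newtons=20)

```text
time: 1.1
tool_pos: [0.4083, -0.4227, 0.3007]
tcp_rot: [-0.0, 0.999, 0.044, -0.0]
force: [-0.6, -0.3, 0.5]
finger_gap: -0.0001
gripper_force: 0.0
```

>>> move_arm(deltas=[0.15,-0.1,0.0,0,0.35,-0.24,0.06,0,0.55,-0.38,0.06,0,0.75,-0.5,0.06,0,0.87,-0.6,0.06,0,0.87,-0.7,0.06,0,0.87,-0.8,0.06,0,0.87,-0.9,0.06,0,0.87,-1.0,0.06,0,0.87,-1.0,0.06,0])

```text
time: 2.35
tool_pos: [0.6021, -0.1551, 0.2868]
tcp_rot: [0.0, 0.999, 0.043, 0.0]
force: [-0.4, -0.8, -0.3]
finger_gap: 0.0002
gripper_force: 0.0
```

```bash
cat >> h.py <<'E'
def look(name,r):
    o=r.get_obs();p=o['tool_pos']-[.5442,-.1042,0]
    y=.085;print('t',o['time'],'feeder xy',(np.cos(y)*p[0]+np.sin(y)*p[1]).round(4),(np.cos(y)*p[1]-np.sin(y)*p[0]).round(4),'z',p[2].round(4),'F',np.round(o['force'],1))
    for n in ('top','scene'):
        c=r.camera(n);a=(300,160,440,280) if n=='top' else (250,110,370,220)
        cv2.imwrite(f'pics/{name}_{n}.png',cv2.resize(c['pixels'][a[1]:a[3],a[0]:a[2]],None,fx=3,fy=3,interpolation=2))
    a,b=[cv2.imread(f'pics/{name}_{n}.png') for n in('top','scene')]
    h=min(a.shape[0],b.shape[0]);cv2.imwrite(f'pics/{name}.png',np.hstack([a[:h],b[:h]]))
E
python3 -c "
from plant import r;from h import *;look('a',r)"
```

```text
t 2.35 feeder xy 0.0534 -0.0557 z 0.2868 F [-0.4 -0.8 -0.3]
```

View pics/a.png

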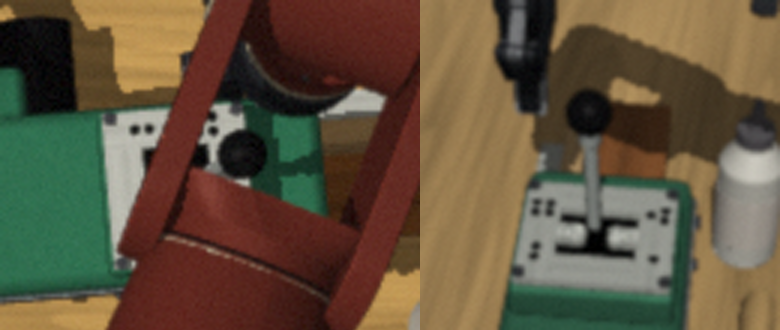

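The picture shows the shut fingers at (525,80) in the scene half, behind the knob at (590,110), beside it and clear. Now I nudge the lever to neutral.

>>> move_arm(deltas=[0,-0.04,0,0,0,-0.074,0,0,-0.03,-0.074,0,0,-0.05,-0.074,0,0,-0.07,-0.074,0,0,-0.08,-0.074,0,0,-0.09,-0.074,0,0,-0.1,-0.074,0,0,-0.1,-0.074,0,0])

```text
time: 3.58
tool_pos: [0.5763, -0.1408, 0.2871]
tcp_rot: [0.0, 0.999, 0.042, 0.001]
force: [3.6, -0.6, 2.3]
finger_gap: -0.0001
gripper_force: 1.9
```

```bash
python3 -c "
from plant import r;from h import *;look('b',r)"
```

```text
t 3.575 feeder xy 0.0288 -0.0391 z 0.2871 F [ 3.6 -0.6  2.3]
```

View pics/b.png

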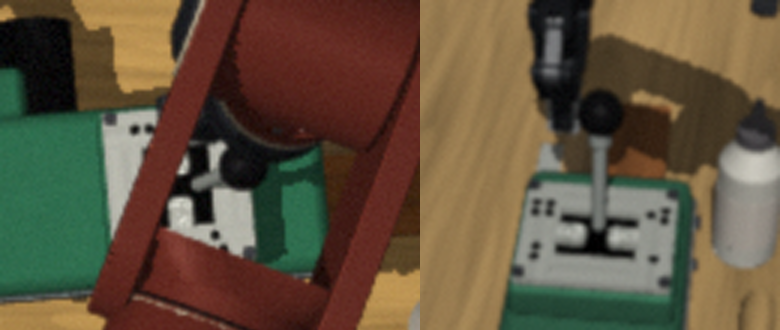

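The fingers touch the knob (3.6 N) and the lever now stands near neutral. I go around to the -y side.

>>> move_arm(deltas=[0.06,0,0,0,0.13,0,0,0,0.13,0.12,0,0,0.13,0.24,0,0,0.0,0.24,0,0,-0.108,0.24,0,0,-0.108,0.24,0,0,-0.108,0.18,0,0,-0.108,0.14,0,0,-0.108,0.14,0,0])

```text
time: 4.92
tool_pos: [0.5525, -0.1764, 0.2862]
tcp_rot: [-0.0, 0.999, 0.043, -0.0]
force: [-0.1, 0.1, 0.3]
finger_gap: -0.0
gripper_force: 0.0
```

```bash
python3 -c "
from plant import r;from h import *;look('c',r)"
```

```text
t 4.925 feeder xy 0.0022 -0.0727 z 0.2862 F [-0.1  0.1  0.3]
```

View pics/c.png

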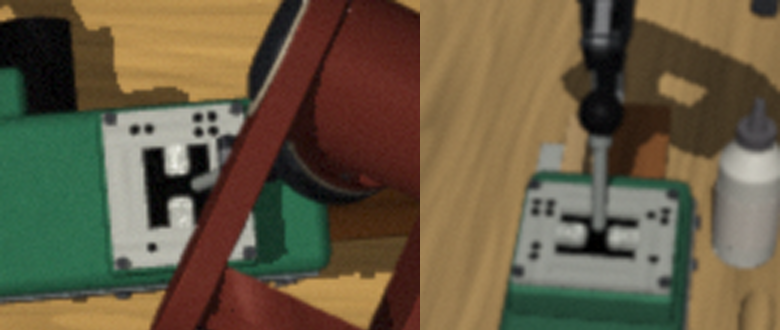

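The fingers stand right behind the knob on the -y side, in line with it at (600,110). Now I push across.

>>> move_arm(deltas=[0,-0.025,0,0,0,-0.05,0,0,0,-0.075,0,0,0,-0.1,0,0,0,-0.125,0,0,0,-0.15,0,0,0,-0.175,0,0,0,-0.2,0,0,0,-0.22,0,0,0,-0.24,0,0,0,-0.26,0,0,0,-0.26,0,0])

```text
time: 6.52
tool_pos: [0.5463, -0.1121, 0.2857]
tcp_rot: [-0.001, 0.999, 0.043, -0.0]
force: [1.0, -3.0, 1.7]
finger_gap: -0.0001
gripper_force: 0.8
```

```bash
python3 -c "
from plant import r;from h import *;look('d',r)"
```

```text
t 6.525 feeder xy 0.0015 -0.0081 z 0.2857 F [ 1.  -3.   1.7]
```

View pics/d.png

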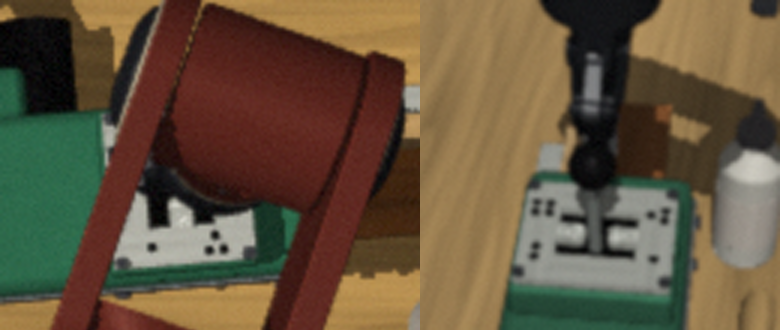

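The knob has followed, at (592,163), with 3 N. I continue gently to the outer wall.

>>> move_arm(deltas=[0,-0.015,0,0,0,-0.03,0,0,0,-0.04,0,0,0,-0.048,0,0,0,-0.048,0,0])

```text
time: 7.25
tool_pos: [0.5454, -0.1007, 0.2861]
tcp_rot: [-0.0, 0.999, 0.043, -0.0]
force: [-0.1, -2.8, -2.2]
finger_gap: 0.0001
gripper_force: 1.2
```

>>> move_arm(deltas=[0,-0.006,0,0,0,-0.012,0,0,0,-0.012,0,0])

```text
time: 7.62
tool_pos: [0.5453, -0.0979, 0.2863]
tcp_rot: [-0.0, 0.999, 0.042, -0.0]
force: [0.7, -2.5, -2.8]
finger_gap: -0.0003
gripper_force: 1.6
```

Run:
```python
from plant import r;from h import *
look('e',r)
c=r.camera('scene');P=cloud(c);m=(c['pixels'].max(2)<60)&(P[...,2]>.29)&(P[...,2]<.315)
q=P[m&(abs(P[...,0]-.54)<.06)&(P[...,1]>-.12)&(P[...,1]<0)];print(len(q),q.max(0) if len(q) else '')
```

```text
t 7.625 feeder xy 0.0016 0.0062 z 0.2863 F [ 0.7 -2.5 -2.8]
161 [ 0.55785522 -0.05063931  0.31495657]
```

View pics/e.png

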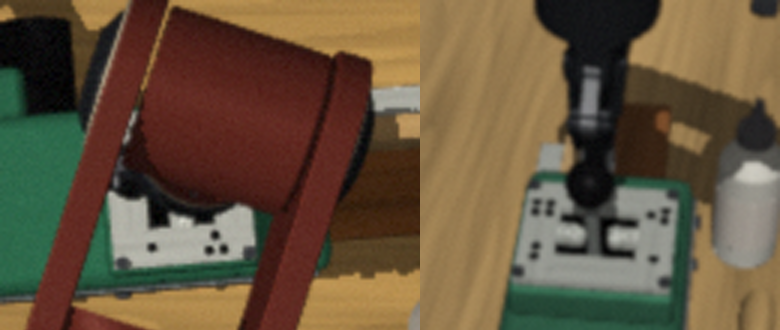

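The knob sits at about feeder y 36-37 mm, at (590,185) in the picture. I take one more small step to find the wall.

>>> move_arm(deltas=[0,-0.006,0,0,0,-0.01,0,0,0,-0.01,0,0])

```text
time: 8.15
tool_pos: [0.5452, -0.0974, 0.2865]
tcp_rot: [0.002, 0.999, 0.042, 0.0]
force: [0.9, -9.8, -3.5]
finger_gap: -0.0
gripper_force: 4.7
```

The force rose to 10 N: the lever is against the outer wall. I back off and go around to the far side.

>>> move_arm(deltas=[0,0.06,0,0,0,0.14,0,0,0.12,0.14,0,0,0.24,0.14,0,0,0.24,0.0,0,0,0.24,-0.1,0,0,0.24,-0.114,0,0,0.18,-0.114,0,0,0.14,-0.114,0,0,0.14,-0.114,0,0])

```text
time: 9.4
tool_pos: [0.5768, -0.065, 0.2866]
tcp_rot: [0.0, 0.999, 0.042, 0.0]
force: [-0.4, 0.1, -0.3]
finger_gap: -0.0002
gripper_force: 0.0
```

```bash
python3 -c "
from plant import r;from h import *;look('f',r)"
```

```text
t 9.4 feeder xy 0.0358 0.0363 z 0.2866 F [-0.4  0.1 -0.3]
```

View pics/f.png

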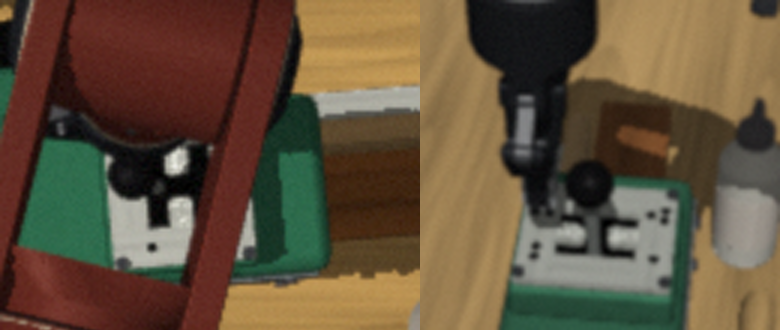

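The lever stayed at the motor-side wall, with its knob at (590,183), and the fingers are on its far side. Now I push toward the robot.

>>> move_arm(deltas=[-0.02,0,0,0,-0.04,0,0,0,-0.06,0,0,0,-0.08,0,0,0,-0.1,0,0,0,-0.12,0,0,0,-0.14,0,0,0,-0.16,0,0,0,-0.175,0,0,0,-0.185,0,0,0,-0.185,0,0,0])

```text
time: 10.88
tool_pos: [0.5309, -0.0683, 0.2854]
tcp_rot: [0.0, 0.999, 0.042, -0.001]
force: [3.6, -1.4, -1.7]
finger_gap: 0.0001
gripper_force: 1.5
```

>>> move_arm(deltas=[-0.007,0,0,0,-0.014,0,0,0,-0.018,0,0,0,-0.018,0,0,0])

```text
time: 11.38
tool_pos: [0.5268, -0.0682, 0.2861]
tcp_rot: [-0.0, 0.999, 0.042, -0.0]
force: [3.2, 0.3, -3.8]
finger_gap: -0.0003
gripper_force: 1.8
```

>>> move_arm(deltas=[-0.005,0,0,0,-0.01,0,0,0,-0.01,0,0,0])

```text
time: 11.75
tool_pos: [0.5249, -0.0684, 0.2861]
tcp_rot: [-0.0, 0.999, 0.043, 0.001]
force: [5.9, 1.0, -5.3]
finger_gap: -0.0003
gripper_force: 3.1
```

>>> move_arm(deltas=[-0.006,0,0,0,-0.01,0,0,0,-0.01,0,0,0])

```text
time: 12.12
tool_pos: [0.5233, -0.0686, 0.2859]
tcp_rot: [-0.0, 0.999, 0.043, 0.002]
force: [10.3, 1.1, -6.9]
finger_gap: -0.0
gripper_force: 5.2
```

>>> move_arm(deltas=[-0.005,0,0,0,-0.008,0,0,0,-0.008,0,0,0])

```text
time: 12.5
tool_pos: [0.5221, -0.0688, 0.2857]
tcp_rot: [-0.0, 0.999, 0.043, 0.003]
force: [13.6, 1.5, -8.6]
finger_gap: 0.0
gripper_force: 7.0
```

At 13.6 N and rising stiffly, the lever is against its end stop. I come away and check.

>>> move_arm(deltas=[0.06,0,0,0,0.16,0,0,0,0.28,0,0,0,0.36,0,-0.1,0,0.36,-0.1,-0.3,0,0.36,-0.3,-0.45,0,0.5,-0.5,-0.6,0,0.6,-0.7,-0.6,0,0.7,-0.9,-0.6,0,0.7,-0.9,-0.6,0,0.7,-0.9,-0.6,0])

```text
time: 13.88
tool_pos: [0.6751, 0.1696, 0.4364]
tcp_rot: [0.001, 0.999, 0.042, -0.001]
force: [-0.6, -0.1, 1.0]
finger_gap: 0.0001
gripper_force: 0.0
```

Run:
```python
from plant import r;from h import *
look('g',r)
for n,bx in(('top',(310,190,380,260)),('scene',(280,140,345,220))):
  c=r.camera(n);P=cloud(c);x0,y0,x1,y1=bx
  m=(c['pixels'].max(2)<60)&(P[...,2]>.275)&(P[...,2]<.34);q=np.argwhere(m[y0:y1,x0:x1])[:,::-1]+[x0,y0]
  if len(q)<20: print(n,'none');continue
  ce,rad=cv2.minEnclosingCircle(q.astype(np.float32));p=ray(c,ce,.298)-[.5442,-.1042,0]
  print(n,len(q),ce,rad,'feeder',.9964*p[0]+.085*p[1],.9964*p[1]-.085*p[0])
```

```text
t 13.875 feeder xy 0.1537 0.2617 z 0.4364 F [-0.6 -0.1  1. ]
top 195 (346.5833435058594, 241.3333282470703) 8.090311050415039 feeder -0.0426792297746009 0.03374672687923648
scene 208 (329.03570556640625, 175.0) 8.510666847229004 feeder -0.04099393098804479 0.03717308182672666
```

View pics/g.png

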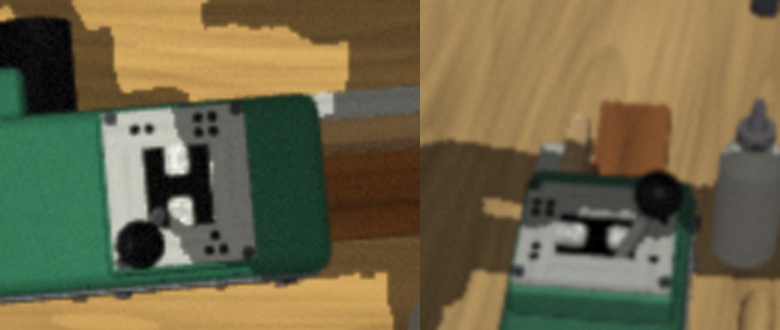

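The lever leans fully into the one-dot slot, with its knob at (140,245) and about (-42, +35) mm from the gate's centre. Loupe, chisel and glue are untouched and the arm is clear.

```bash
python3 -c "
from plant import r;print(r.finish_job())"
```

```text
the job is handed in; nothing more can be done
None
```

The gear lever is in the one-dot slot, pushed with closed fingers until it met the end stop at about 14 N; the arm has come away, and the job was handed in at about 14 s.

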